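# Clamp down the lid of a drinks urn with its star handle

### The arm

A 6-joint arm with a two-finger parallel gripper is mounted at the origin on the work surface. World frame = base frame: x ahead of the robot, y to its left, z up, the work surface at z = 0. Lengths are in m, angles in rad, forces in N, time in s.
With the tool pointing down it reaches from about 0.3 to 0.775 m from the base axis. Payload 14.6 kg.
Tool frame: the origin (TCP) lies on the centre line of the jaws, within the pads' length; the fingertips stand ctrl.tcp_to_tips ahead of it and the grasp point (between the pads) lies 2 mm behind it (ctrl.tcp_to_tips is the distance from the TCP to the fingertips, in m); z points along the fingers, y is the line along which they close (so a half turn about z gives the same grasp; the last joint's range is limited). The gripper opens to 94 mm and grips with 3 to 60 N. Pads are 16 mm wide; open, the fingers measure 119 mm over their backs; the gripper's body (75 mm by 177 mm) begins 78 mm behind the grasp point.
Start: joints at [-1.251, 0.3, 1.521, -0, 1.321, -0.067], TCP at [0.207, -0.509, 0.222] pointing down, gripper open.
Joint ranges: [-3.03, 3.03], [-0.79, 2.21], [0.23, 2.52], [-1.04, 4.18], [0, 3.07], [-2.55, 2.55]. Speed limits (rad/s): [2.22, 2.22, 2.57, 3.14, 3.14, 3.14].

### API

Orientations are given as [roll, pitch, yaw] about the fixed x, y, z axes, in that order (R = Rz(yaw) Ry(pitch) Rx(roll)).
In Python, from station import telemetry, viewer, hand_in, ctrl gives the robot as it stands.
- The arm moves only by the tool step_arm, never from a script. Its argument "plan" is a list of rows, each an object of numbers: "dx", "dy", "dz": the shift along the tool's x, y, z scaled (see below); "rx", "ry", "rz": the turn, a rotation vector about the tool's x, y, z scaled (see below); "claw": the closure, from 0 (fully open) to 1 (shut). In form: [{"dx": .., "dy": .., "dz": .., "rx": .., "ry": .., "rz": .., "claw": ..}, ...]. A call has 1 to 10 rows; each row shifts and turns the commanded pose from where the row before left it, along the tool's axes as they then stand; what a row does not reach is not made up. The controller multiplies each number of a shift by 0.1 m and each number of a turn by 90 degrees. A row lasts 1/10 s, in which the tool goes at most 50 mm and 8.59 degrees, less where a joint would pass 70% of its speed; a pose out of reach is approached as far as the arm can. A call with a number of a shift or a turn outside -1 to 1 is refused whole. A call with a gripper value outside its range is refused whole. The fingers move at their own pace and stop on an object; "grip_force" is the grip in N (left out, the last holds). Time passes only in rows, so rows that do not move let the fingers close. It gives the time, the measured TCP pose, the force, the opening and the grip force at its end, in the units of the state.
- telemetry.get_obs(): the state, without advancing time (a new reading comes with each control period).
- viewer.camera(name): name is "scene" or "top" or "wrist"; returns a dict with "img" (480x640x3 uint8, red, green, blue), "z_map" (480x640 float32, m along the optical axis (not along the pixel's ray), 0 where there is no reading), "fx", "fy", "cx", "cy" (pixels), "R" (3x3) and "t" (3): a world point X has camera coordinates R X + t; the wrist camera has in their place "tool_from_camera" (4x4, takes a point from camera to tool coordinates, whose origin is the TCP and whose axes are the flange's). Camera axes: x right, y down, z forward; pixel columns grow to the right and rows downward; lengths in m; the calibration is good to about 2 mm. A picture is of the moment at which its call begins: read the wrist's pose just before it.
- hand_in(): hands the job in; it is judged then, once.
Trained networks look in a picture, given as the dict that the camera call returned (one of the last four; its "shot" number tells which), for a name from the list of things; names that differ only in an ending like _2 or _b are one class to them, and where a whole thing is asked for, a point or a joint stands for the part that bears it (a point fixed in the world has none). Each returns a list of dicts, best first, with "score" (0 to 1); they miss things now and then, are a little off and sometimes report something else, mostly with a low value. They report only what shows in the picture. A call takes as long as a camera call. They do not tell look-alikes from the thing itself.
- viewer.recognise(target, picture): "rect" ([left, top, right, bottom] in pixels, round what is visible of it).
The state is a dict: "time_s": time; "qpos": joint angles; "joint_vel": joint speeds; "tau": joint torques, N m; "ee_pos": TCP position; "eef_rot": TCP orientation; "force": force on the tool from outside, world axes, zero at the start; "moment": the same for the moment, N m; "grip_width": finger opening in m; "grip_force": force on a finger pad.
Only numpy, scipy, OpenCV 4.12 (cv2) and the standard library are available. Lean on these libraries where they do the work, as an engineer would, in place of code of your own. Each camera call takes 0.05 s, during which the arm holds its last target. There are 200 camera calls.

### The job

Close up the drinks urn: gently swing the clamp bar round by its upright handle until it meets its stop over the lid, then push the four-spoked star handle round clockwise (seen from above), spoke after spoke, until the screw's foot has the lid clamped firmly and the star will not go further under a moderate push of 12 to 15 newtons. Never push the star harder than 25 newtons, leave the lid in place and the mug, jar and carton undisturbed, and let go at the end.

Things in the scene. Friction and masses are not known exactly. Their poses are not given: they have to be found in the camera images.
- urn: Steel drinks urn, a round can 170 mm in diameter, 140 mm high, fixed to the table. Origin: centre of its underside. Local -x: the side with the small black tap, towards the robot; +x: the side with the pivot post. A thin stop post, 12 mm wide, rises to 230 mm above the table, 94 mm from the urn's axis on the -x side, just left (+y) of the bar's home place.
- pivot (a point): Top of the clamp bar's pivot, on its vertical hinge axis, 105 mm from the urn's axis on its +x side, 230 mm above the table. The bar starts swung out 0.7 to 1.1 rad to the urn's -y side, swings home clockwise seen from above to a hard stop where it lies along the urn's x axis over the lid, and stays where it is left. It takes about 4 N at the handle.
- handle (a point): Centre of the top of the upright black handle at the free end of the clamp bar: a plain cylinder 20 mm in diameter and 55 mm tall that stands on the bar, 220 mm from the pivot axis. Its top is 285 mm above the table. The flat steel bar below it is 26 mm wide and 18 mm thick, its top 230 mm above the table.
- clamp: The clamp screw with its round foot (32 mm in diameter) under the bar, 105 mm from the pivot axis. It does not turn. Origin: centre of the foot's underside. It goes down 8 mm for each radian that the star is turned clockwise, carrying the star with it, starts 18 to 30 mm above the lid's boss, and holds itself where it is left.
- star: Star handle on the screw: four straight round spokes 12 mm thick, 90 degrees apart, on a hub 48 mm in diameter that rises 15 mm above the spokes' middle; each ends in a black ball 24 mm in diameter centred 85 mm from the axis. Origin: on the screw axis at mid height of the spokes, 95 mm above the foot's underside. Local x and y lie along spokes, z up. Clockwise from above tightens.
- spoke (a point): Point in the middle of one spoke, 60 mm from the star's axis. Pushed here, the star takes about 5 N running free; once the foot presses on the lid, the push needed rises by 2 to 3 N per mm of travel: 12 to 15 N is firm, above 25 N strains it. A push on the half of the star towards the tap also presses the bar to its stop; a hard push on the half near the pivot may swing it open.
- lid: Loose steel lid resting in the urn's mouth, a disc 166 mm in diameter and 8 mm thick with a rubber plug under it and a round boss (44 mm in diameter, 8 mm high) in the middle. Origin: centre of the disc's underside, at the urn's rim.
- boss (a point): Centre of the top of the lid's boss, where the foot must press.
- mug: White mug, 80 mm in diameter, 90 mm tall. Leave alone. Origin: centre of its underside.
- jar: Amber glass jar with a steel cap, 70 mm in diameter, 110 mm tall. Leave alone. Origin: centre of its underside.
- carton: Plain cardboard carton 70 x 100 x 120 mm (height). Leave alone. Origin: centre of its underside.
Mind the look-alikes: they are no part of the job. Of the things that look like the lid, the smallest one is meant.

How it is judged:
On the way:
1. the clamp bar is home over the lid (horizontal distance between clamp and boss below 0.007 m and contact force between clamp and lid below 1 N), for 0.2 s.
At the end, for the whole second after the job is handed in: The foot presses on the lid's boss with more than 20 N and is centred on it within 8 mm, the lid is within 8 mm of where it started, and the star is at rest (contact force between clamp and lid above 20 N and horizontal distance between clamp and boss below 0.008 m and distance of lid from where it was at the start of the episode below 0.008 m and angular speed of star below 0.1 rad/s); the robot touches nothing.
It fails at once if the star handle is pushed with more than 25 N (contact force between any of the fingers, the arm and star above 25 N).
It fails at once if the clamp bar is pushed with more than 40 N (contact force between any of the fingers, the arm and bar above 40 N).
It fails at once if the lid is dislodged by more than 15 mm (distance of lid from where it was at the start of the episode above 0.015 m).
It fails at once if the mug, jar or carton is moved more than 30 mm (distance of any of mug, jar, carton from where it was at the start of the episode above 0.03 m).
It also fails if it takes over 61 s, if anything falls off the work surface, if the arm or the gripper's body presses on something with over 40 N, if the wrist force passes 120 N, or if a joint passes its speed limit or range.

## Working session

There is one attempt and no reset: what is moved stays moved. The work goes in short steps, Python scripts to look and compute and a tool call to move; the robot and the scene stay as the last step left them, time stands still between calls to the robot, and variables do not carry over. Pictures are saved under pics/ and viewed, at most 10 in all, crops included, and the job is handed in when it is done.

Besides the shell and the picture viewer there is one more tool, called after "Request:" by a JSON object that holds its "name" and its "arguments". step_arm: Moves the arm, as the interface text tells. Shifts and turns lie within -1 to 1; 1 stands for 0.1 m of shift or 90 degrees of turn. Its arguments: {"type":"object","properties":{"plan":{"type":"array"},"grip_force":{"type":"number"}},"required":["plan"]}

```bash
mkdir -p pics; cat > h.py <<'E'
from station import telemetry, viewer, hand_in, ctrl
import numpy as np, cv2
def w(p,u,v,z=None):
    z=p["z_map"][int(v),int(u)] if z is None else z
    c=np.array([(u-p["cx"])*z/p["fx"],(v-p["cy"])*z/p["fy"],z]); return p["R"].T@(c-p["t"])
def onplane(p,u,v,h):
    d=p["R"].T@np.array([(u-p["cx"])/p["fx"],(v-p["cy"])/p["fy"],1]); o=-p["R"].T@p["t"]
    return o+d*(h-o[2])/d[2]
def proj(p,X):
    c=p["R"]@np.array(X)+p["t"]; return p["fx"]*c[0]/c[2]+p["cx"],p["fy"]*c[1]/c[2]+p["cy"]
def save(n,im): cv2.imwrite("pics/"+n,im[:,:,::-1])
E
python3 - <<'E'
from h import *
np.set_printoptions(precision=3,suppress=True)
o=telemetry.get_obs(); print(o, ctrl.tcp_to_tips)
for n in("top","scene"):
    p=viewer.camera(n); save(n+"0.png",p["img"])
    np.savez(n+"0.npz",**{k:v for k,v in p.items()})
    for t in("urn","lid","handle","star","mug","jar","carton","clamp","pivot"):
        for r in viewer.recognise(t,p):
            if r["score"]<.3: continue
            a=r["rect"];u,v=(a[0]+a[2])/2,(a[1]+a[3])/2
            print(n,t,round(r["score"],2),np.round(a),w(p,u,v))
E
```

```text
{'time_s': 0.0, 'qpos': array([-1.251,  0.3  ,  1.522, -0.   ,  1.321, -0.067]), 'joint_vel': array([ 0.   , -0.   , -0.001, -0.001,  0.002,  0.   ]), 'tau': array([ -0.001, -53.181, -35.274,   0.071,   0.024,  -0.   ]), 'ee_pos': array([ 0.207, -0.509,  0.222]), 'eef_rot': array([-3.14 , -0.   ,  0.387]), 'force': array([-0.211,  0.089, -0.554]), 'moment': array([-0.042, -0.026,  0.02 ]), 'grip_force': 0.0, 'grip_width': 0.09361847982149504} 0.017
top urn 0.88 [237. 140. 395. 280.] [0.605 0.121 0.147]
top urn 0.59 [280. 139. 394. 254.] [0.616 0.082 0.293]
top lid 0.73 [344.  72. 453. 175.] [ 0.799 -0.046  0.034]
top lid 0.72 [279. 292. 385. 398.] [0.331 0.086 0.031]
top lid 0.65 [249. 179. 334. 268.] [0.577 0.167 0.159]
top handle 0.71 [279. 141. 393. 254.] [0.614 0.084 0.292]
top star 0.83 [280. 143. 394. 254.] [0.612 0.082 0.291]
top star 0.75 [178. 217. 226. 273.] [0.536 0.37  0.001]
top mug 0.72 [178. 218. 224. 271.] [0.537 0.372 0.004]
top mug 0.47 [176. 147. 224. 184.] [0.692 0.355 0.11 ]
top jar 0.58 [177. 145. 222. 184.] [0.694 0.356 0.112]
top carton 0.95 [383. 230. 443. 270.] [ 0.531 -0.069  0.12 ]
top carton 0.55 [248. 182. 335. 266.] [0.576 0.167 0.159]
top clamp 0.92 [278. 138. 392. 252.] [0.618 0.085 0.291]
top pivot 0.58 [236. 145. 393. 285.] [0.594 0.124 0.146]
scene urn 0.97 [251. 182. 418. 364.] [0.609 0.124 0.149]
scene lid 0.73 [257. 214. 352. 275.] [0.631 0.072 0.229]
scene lid 0.71 [313. 232. 400. 294.] [0.688 0.146 0.231]
scene lid 0.63 [162. 364. 312. 479.] [ 0.805 -0.048  0.035]
scene handle 0.92 [247. 182. 382. 277.] [0.665 0.086 0.281]
scene star 0.88 [248. 178. 371. 254.] [0.638 0.081 0.286]
scene mug 0.81 [426. 258. 469. 317.] [0.595 0.345 0.079]
scene jar 0.83 [455. 302. 506. 375.] [0.729 0.355 0.085]
scene carton 0.85 [201. 250. 258. 324.] [ 0.562 -0.066  0.093]
scene clamp 0.64 [245. 178. 368. 268.] [0.64  0.075 0.276]
scene pivot 0.8 [250. 181. 416. 367.] [0.614 0.12  0.15 ]
```

View pics/top0.png

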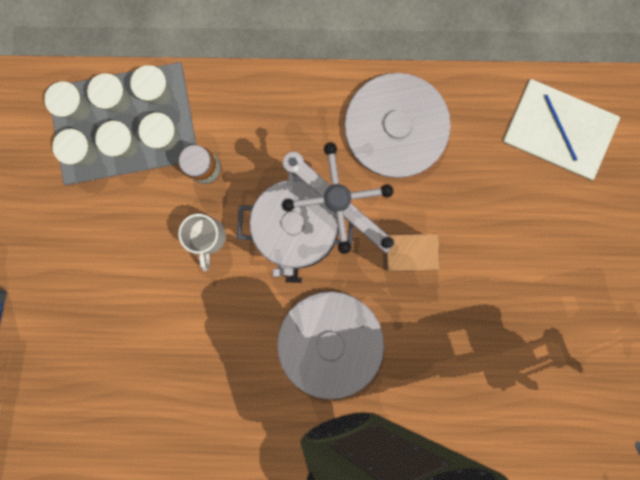

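View pics/scene0.png

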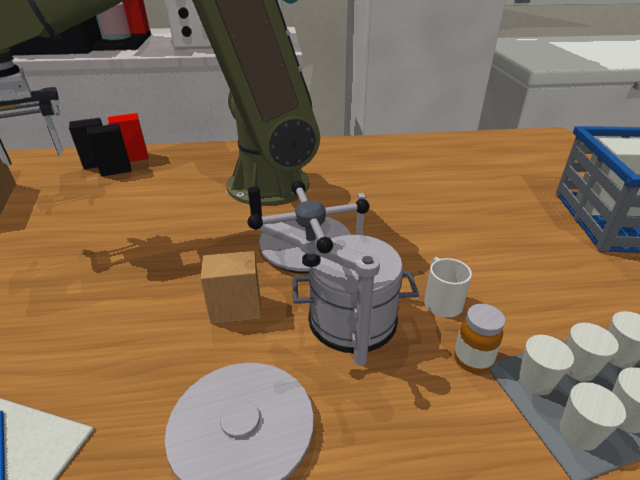

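Lid look-alikes in the top view are at (397,125), (330,345) and (292,222). The first two are larger discs on the table, so the smallest one, on the urn at (292,222), is the lid. The pivot is at (293,161), the hub at (338,198), the handle top at (387,242), and the balls are at (331,149), (387,191), (345,247) and (288,206).

```bash
python3 - <<'E'
from h import *
np.set_printoptions(precision=3,suppress=True)
p=dict(np.load("top0.npz"))
for n,u,v,h in [("boss",292,222,.156),("pivot",293,161,.23),("hub",338,198,.291),("handle",387,242,.285),("b1",331,149,.288),("b2",387,191,.288),("b3",345,247,.288),("b4",288,206,.288)]:
    print(n,onplane(p,u,v,h), w(p,u,v))
im=p["img"][130:300,220:450]; save("c0.png",cv2.resize(im,None,fx=3.4,fy=3.4,interpolation=cv2.INTER_CUBIC))
E
```

```text
boss [0.58  0.166 0.156] [0.58  0.166 0.157]
pivot [0.685 0.162 0.23 ] [0.685 0.161 0.232]
hub [0.614 0.08  0.291] [0.613 0.08  0.292]
handle [ 0.541 -0.004  0.285] [ 0.541 -0.004  0.283]
b1 [0.697 0.094 0.288] [0.697 0.094 0.288]
b2 [ 0.627 -0.002  0.288] [ 0.627 -0.002  0.287]
b3 [0.531 0.067 0.288] [0.531 0.067 0.287]
b4 [0.599 0.165 0.288] [0.599 0.164 0.29 ]
```

View pics/c0.png

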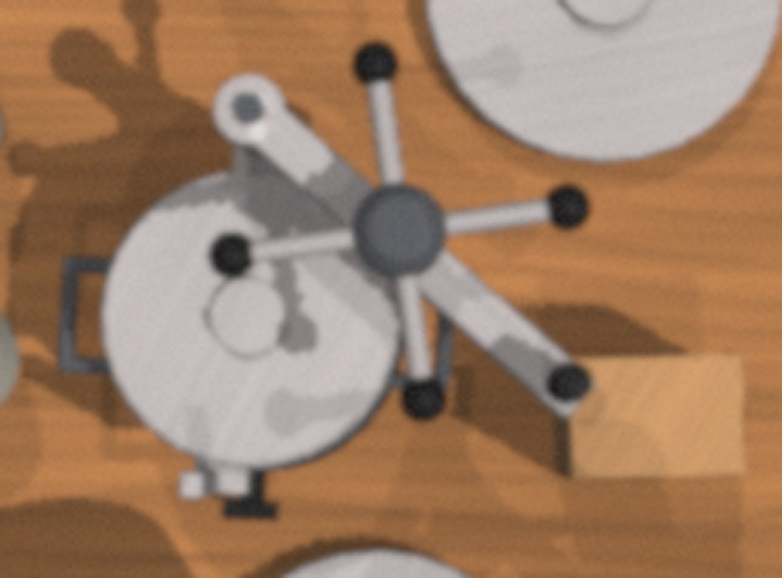

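The crop shows the boss disc centred on the urn's lid, the bar swung out to the lower right with its handle beside the carton, and the star over the bar. So the handle is at (0.541, -0.004), the pivot at (0.685, 0.162), and the swing home is about 51°.

```bash
cat >> h.py <<'E'
from scipy.spatial.transform import Rotation as Ro
import json
def rows(wps,claw=1,start=None):
    """wps: list of (x,y,z,yawdeg,n); prints tool-frame rows from current pose"""
    o=telemetry.get_obs()
    P=np.array(o["ee_pos"]); Y=np.degrees(o["eef_rot"][2])
    if start is not None: P=np.array(start[:3]);Y=start[3]
    out=[]
    for x,y,z,yw,n in wps:
        T=np.array([x,y,z]); d=(T-P)/n; dy=((yw-Y+180)%360-180)/n
        for i in range(n):
            R=Ro.from_euler("xyz",[180,0,Y],degrees=True)
            s=R.inv().apply(d)*10; out.append(dict(dx=round(s[0],3),dy=round(s[1],3),dz=round(s[2],3),rz=round(-dy/90,3),claw=claw)); Y+=dy
        P=T;Y=yw
    for i in range(0,len(out),10): print(json.dumps(out[i:i+10]))
E
python3 -c "
from h import *
rows([(.579,-.037,.38,139,20)])"
```

```text
[{"dx": 0.261, "dy": -0.149, "dz": -0.079, "rz": -0.065, "claw": 1}, {"dx": 0.275, "dy": -0.121, "dz": -0.079, "rz": -0.065, "claw": 1}, {"dx": 0.286, "dy": -0.093, "dz": -0.079, "rz": -0.065, "claw": 1}, {"dx": 0.294, "dy": -0.063, "dz": -0.079, "rz": -0.065, "claw": 1}, {"dx": 0.299, "dy": -0.033, "dz": -0.079, "rz": -0.065, "claw": 1}, {"dx": 0.3, "dy": -0.002, "dz": -0.079, "rz": -0.065, "claw": 1}, {"dx": 0.299, "dy": 0.028, "dz": -0.079, "rz": -0.065, "claw": 1}, {"dx": 0.295, "dy": 0.059, "dz": -0.079, "rz": -0.065, "claw": 1}, {"dx": 0.287, "dy": 0.088, "dz": -0.079, "rz": -0.065, "claw": 1}, {"dx": 0.277, "dy": 0.117, "dz": -0.079, "rz": -0.065, "claw": 1}]
[{"dx": 0.263, "dy": 0.145, "dz": -0.079, "rz": -0.065, "claw": 1}, {"dx": 0.247, "dy": 0.171, "dz": -0.079, "rz": -0.065, "claw": 1}, {"dx": 0.229, "dy": 0.195, "dz": -0.079, "rz": -0.065, "claw": 1}, {"dx": 0.208, "dy": 0.217, "dz": -0.079, "rz": -0.065, "claw": 1}, {"dx": 0.184, "dy": 0.237, "dz": -0.079, "rz": -0.065, "claw": 1}, {"dx": 0.159, "dy": 0.255, "dz": -0.079, "rz": -0.065, "claw": 1}, {"dx": 0.133, "dy": 0.27, "dz": -0.079, "rz": -0.065, "claw": 1}, {"dx": 0.104, "dy": 0.282, "dz": -0.079, "rz": -0.065, "claw": 1}, {"dx": 0.075, "dy": 0.291, "dz": -0.079, "rz": -0.065, "claw": 1}, {"dx": 0.045, "dy": 0.297, "dz": -0.079, "rz": -0.065, "claw": 1}]
```

Request:
{"name": "step_arm", "arguments": {"plan": [{"dx":0.261,"dy":-0.149,"dz":-0.079,"rz":-0.065,"claw":1},{"dx":0.275,"dy":-0.121,"dz":-0.079,"rz":-0.065,"claw":1},{"dx":0.286,"dy":-0.093,"dz":-0.079,"rz":-0.065,"claw":1},{"dx":0.294,"dy":-0.063,"dz":-0.079,"rz":-0.065,"claw":1},{"dx":0.299,"dy":-0.033,"dz":-0.079,"rz":-0.065,"claw":1},{"dx":0.3,"dy":-0.002,"dz":-0.079,"rz":-0.065,"claw":1},{"dx":0.299,"dy":0.028,"dz":-0.079,"rz":-0.065,"claw":1},{"dx":0.295,"dy":0.059,"dz":-0.079,"rz":-0.065,"claw":1},{"dx":0.287,"dy":0.088,"dz":-0.079,"rz":-0.065,"claw":1},{"dx":0.277,"dy":0.117,"dz":-0.079,"rz":-0.065,"claw":1}]}}

```text
$.plan[0]: bad value
```

Request:
{"name": "step_arm", "arguments": {"plan": [{"dx":0.263,"dy":0.145,"dz":-0.079,"rz":-0.065,"claw":1},{"dx":0.247,"dy":0.171,"dz":-0.079,"rz":-0.065,"claw":1},{"dx":0.229,"dy":0.195,"dz":-0.079,"rz":-0.065,"claw":1},{"dx":0.208,"dy":0.217,"dz":-0.079,"rz":-0.065,"claw":1},{"dx":0.184,"dy":0.237,"dz":-0.079,"rz":-0.065,"claw":1},{"dx":0.159,"dy":0.255,"dz":-0.079,"rz":-0.065,"claw":1},{"dx":0.133,"dy":0.27,"dz":-0.079,"rz":-0.065,"claw":1},{"dx":0.104,"dy":0.282,"dz":-0.079,"rz":-0.065,"claw":1},{"dx":0.075,"dy":0.291,"dz":-0.079,"rz":-0.065,"claw":1},{"dx":0.045,"dy":0.297,"dz":-0.079,"rz":-0.065,"claw":1}]}}

```text
$.plan[0]: bad value
```

```bash
python3 -c "
from h import *
o=telemetry.get_obs();print(o)
import math
p0=(.579,-.037,.26,139)
rows([(.579,-.037,.26,139,4),(.579,-.037,.26,139,1)])
# arc: finger centre 20mm behind handle centre, start angle 229.1
P=(.685,.162);r=.22
wp=[]
for k in range(0,12):
    a=229.1-k*4.5+4.5*0; t=math.radians(a); off=.022
    hx,hy=P[0]+r*math.cos(t),P[1]+r*math.sin(t); d=(math.sin(t),-math.cos(t))
    wp.append((round(hx-off*d[0],4),round(hy-off*d[1],4),.26,a-90,2))
print(wp)
rows(wp,start=p0)
"
```

```text
{'time_s': 1.0, 'qpos': array([-1.25061428e+00,  2.99936670e-01,  1.52101387e+00,  2.50370945e-05,
        1.32067740e+00, -6.65922341e-02]), 'joint_vel': array([-0.00116396,  0.00128992,  0.00222803,  0.00049515,  0.00118804,
        0.00109525]), 'tau': array([-1.20436478e-03, -5.31670117e+01, -3.52915764e+01,  7.08966097e-02,
        2.13956303e-02, -3.86821080e-05]), 'ee_pos': array([ 0.2074657 , -0.50936037,  0.22241959]), 'eef_rot': array([-3.14155906e+00, -2.65522501e-05,  3.86768078e-01]), 'force': array([0.40938873, 0.4229111 , 0.6000784 ]), 'moment': array([ 0.03471166, -0.00864739,  0.04924929]), 'grip_force': 0.0, 'grip_width': 0.09416088463897389}
[{"dx": 1.306, "dy": -0.743, "dz": -0.094, "rz": -0.325, "claw": 1}, {"dx": 1.502, "dy": -0.012, "dz": -0.094, "rz": -0.325, "claw": 1}, {"dx": 1.317, "dy": 0.723, "dz": -0.094, "rz": -0.325, "claw": 1}, {"dx": 0.797, "dy": 1.274, "dz": -0.094, "rz": -0.325, "claw": 1}, {"dx": 0.0, "dy": 0.0, "dz": 0.0, "rz": -0.0, "claw": 1}]
[(0.5576, -0.0187, 0.26, 139.1, 2), (0.5438, -0.0081, 0.26, 134.6, 2), (0.5309, 0.0035, 0.26, 130.1, 2
[... 1167 characters left out ...]
dy": -0.009, "dz": -0.0, "rz": 0.025, "claw": 1}, {"dx": 0.087, "dy": -0.005, "dz": -0.0, "rz": 0.025, "claw": 1}, {"dx": 0.086, "dy": -0.008, "dz": -0.0, "rz": 0.025, "claw": 1}, {"dx": 0.087, "dy": -0.006, "dz": -0.0, "rz": 0.025, "claw": 1}, {"dx": 0.086, "dy": -0.009, "dz": -0.0, "rz": 0.025, "claw": 1}, {"dx": 0.086, "dy": -0.005, "dz": -0.0, "rz": 0.025, "claw": 1}, {"dx": 0.086, "dy": -0.008, "dz": -0.0, "rz": 0.025, "claw": 1}]
[{"dx": 0.087, "dy": -0.006, "dz": -0.0, "rz": 0.025, "claw": 1}, {"dx": 0.087, "dy": -0.009, "dz": -0.0, "rz": 0.025, "claw": 1}, {"dx": 0.087, "dy": -0.005, "dz": -0.0, "rz": 0.025, "claw": 1}, {"dx": 0.086, "dy": -0.008, "dz": -0.0, "rz": 0.025, "claw": 1}]
```

The refusal is probably because `rx` and `ry` were missing from the rows, so I'm retrying with all the keys.

Request:
{"name": "step_arm", "arguments": {"plan": [{"dx":0.261,"dy":-0.149,"dz":-0.079,"rx":0,"ry":0,"rz":-0.065,"claw":1},{"dx":0.275,"dy":-0.121,"dz":-0.079,"rx":0,"ry":0,"rz":-0.065,"claw":1},{"dx":0.286,"dy":-0.093,"dz":-0.079,"rx":0,"ry":0,"rz":-0.065,"claw":1},{"dx":0.294,"dy":-0.063,"dz":-0.079,"rx":0,"ry":0,"rz":-0.065,"claw":1},{"dx":0.299,"dy":-0.033,"dz":-0.079,"rx":0,"ry":0,"rz":-0.065,"claw":1},{"dx":0.3,"dy":-0.002,"dz":-0.079,"rx":0,"ry":0,"rz":-0.065,"claw":1},{"dx":0.299,"dy":0.028,"dz":-0.079,"rx":0,"ry":0,"rz":-0.065,"claw":1},{"dx":0.295,"dy":0.059,"dz":-0.079,"rx":0,"ry":0,"rz":-0.065,"claw":1},{"dx":0.287,"dy":0.088,"dz":-0.079,"rx":0,"ry":0,"rz":-0.065,"claw":1},{"dx":0.277,"dy":0.117,"dz":-0.079,"rx":0,"ry":0,"rz":-0.065,"claw":1}]}}

```text
time_s: 2.0
ee_pos: [0.3937, -0.2719, 0.3019]
eef_rot: [3.141, 0.0, 1.412]
force: [0.3, 0.5, -0.2]
grip_width: 0.0175
grip_force: 0.0
```

Request:
{"name": "step_arm", "arguments": {"plan": [{"dx":0.263,"dy":0.145,"dz":-0.079,"rx":0,"ry":0,"rz":-0.065,"claw":1},{"dx":0.247,"dy":0.171,"dz":-0.079,"rx":0,"ry":0,"rz":-0.065,"claw":1},{"dx":0.229,"dy":0.195,"dz":-0.079,"rx":0,"ry":0,"rz":-0.065,"claw":1},{"dx":0.208,"dy":0.217,"dz":-0.079,"rx":0,"ry":0,"rz":-0.065,"claw":1},{"dx":0.184,"dy":0.237,"dz":-0.079,"rx":0,"ry":0,"rz":-0.065,"claw":1},{"dx":0.159,"dy":0.255,"dz":-0.079,"rx":0,"ry":0,"rz":-0.065,"claw":1},{"dx":0.133,"dy":0.27,"dz":-0.079,"rx":0,"ry":0,"rz":-0.065,"claw":1},{"dx":0.104,"dy":0.282,"dz":-0.079,"rx":0,"ry":0,"rz":-0.065,"claw":1},{"dx":0.075,"dy":0.291,"dz":-0.079,"rx":0,"ry":0,"rz":-0.065,"claw":1},{"dx":0.045,"dy":0.297,"dz":-0.079,"rx":0,"ry":0,"rz":-0.065,"claw":1}]}}

```text
time_s: 3.0
ee_pos: [0.5791, -0.0354, 0.3808]
eef_rot: [3.142, 0.0, 2.433]
force: [-0.3, -1.2, -1.2]
grip_width: 0.0005
grip_force: 0.0
```

Request:
{"name": "step_arm", "arguments": {"plan": [{"dx":0,"dy":0,"dz":0,"rx":0,"ry":0,"rz":0,"claw":1},{"dx":0,"dy":0,"dz":0.4,"rx":0,"ry":0,"rz":0,"claw":1},{"dx":0,"dy":0,"dz":0.4,"rx":0,"ry":0,"rz":0,"claw":1},{"dx":0,"dy":0,"dz":0.4,"rx":0,"ry":0,"rz":0,"claw":1},{"dx":0,"dy":0,"dz":0,"rx":0,"ry":0,"rz":0,"claw":1}]}}

```text
time_s: 3.5
ee_pos: [0.5765, -0.0368, 0.2555]
eef_rot: [-3.137, -0.007, 2.427]
force: [0.1, 0.2, -0.3]
grip_width: 0.0004
grip_force: 0.0
```

Request:
{"name": "step_arm", "arguments": {"plan": [{"dx":0.14,"dy":0,"dz":-0.03,"rx":0,"ry":0,"rz":0,"claw":1},{"dx":0.1,"dy":0,"dz":0,"rx":0,"ry":0,"rz":0,"claw":1},{"dx":0.07,"dy":-0.007,"dz":0,"rx":0,"ry":0,"rz":0.02,"claw":1},{"dx":0.087,"dy":-0.007,"dz":0,"rx":0,"ry":0,"rz":0.025,"claw":1},{"dx":0.087,"dy":-0.007,"dz":0,"rx":0,"ry":0,"rz":0.025,"claw":1}]}}

```text
time_s: 4.0
ee_pos: [0.5412, -0.0054, 0.2663]
eef_rot: [3.138, 0.004, 2.317]
force: [2.8, -1.9, 1.9]
grip_width: 0.0003
grip_force: 1.8
```

Request:
{"name": "step_arm", "arguments": {"plan": [{"dx":0.086,"dy":-0.007,"dz":0.01,"rx":0,"ry":0,"rz":0.025,"claw":1},{"dx":0.086,"dy":-0.007,"dz":0.01,"rx":0,"ry":0,"rz":0.025,"claw":1},{"dx":0.086,"dy":-0.007,"dz":0.01,"rx":0,"ry":0,"rz":0.025,"claw":1},{"dx":0.086,"dy":-0.007,"dz":0,"rx":0,"ry":0,"rz":0.025,"claw":1},{"dx":0.086,"dy":-0.007,"dz":0,"rx":0,"ry":0,"rz":0.025,"claw":1},{"dx":0.086,"dy":-0.007,"dz":0,"rx":0,"ry":0,"rz":0.025,"claw":1},{"dx":0.086,"dy":-0.007,"dz":0,"rx":0,"ry":0,"rz":0.025,"claw":1},{"dx":0.086,"dy":-0.007,"dz":0,"rx":0,"ry":0,"rz":0.025,"claw":1}]}}

```text
time_s: 4.8
ee_pos: [0.4971, 0.0473, 0.2632]
eef_rot: [3.138, 0.003, 2.003]
force: [0.2, -3.7, 2.2]
grip_width: 0.0005
grip_force: 1.9
```

```bash
sed -i 's/dict(dx=/dict(rx=0,ry=0,dx=/' h.py; python3 -c "
from h import *
o=telemetry.get_obs(); x,y,z=o['ee_pos'];yaw=o['eef_rot'][2];print(o['ee_pos'],o['eef_rot'],o['force'])
dx,dy=x-.685,y-.162;r=np.hypot(dx,dy);print('r',r,'ang',np.degrees(np.arctan2(dy,dx))%360, 'yaw',np.degrees(yaw))
p=viewer.camera('top');save('t1.png',cv2.resize(p['img'][110:310,180:450],None,fx=2.9,fy=2.9))
"
```

```text
[0.49708726 0.04734497 0.26318202] [3.13797604e+00 2.65838243e-03 2.00287633e+00] [ 0.24156597 -3.73977609  2.2446344 ]
r 0.22012944745085775 ang 211.38947041563765 yaw 114.75636034312686
```

View pics/t1.png

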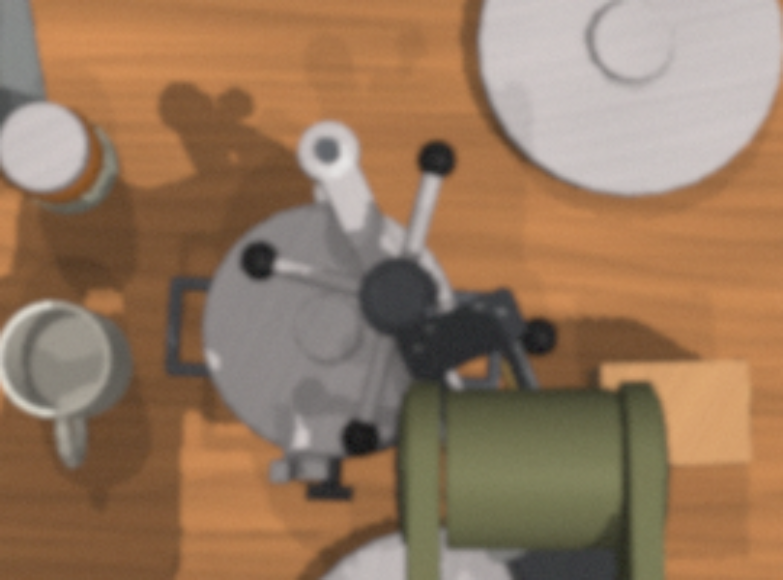

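The top view shows the bar partly home with its hub at about pixel (317,212), the fingers behind the handle, and the carton, mug and jar untouched.

Request:
{"name": "step_arm", "arguments": {"plan": [{"dx":0.086,"dy":-0.007,"dz":0,"rx":0,"ry":0,"rz":0.025,"claw":1},{"dx":0.086,"dy":-0.007,"dz":0,"rx":0,"ry":0,"rz":0.025,"claw":1},{"dx":0.086,"dy":-0.007,"dz":0,"rx":0,"ry":0,"rz":0.025,"claw":1},{"dx":0.086,"dy":-0.007,"dz":0,"rx":0,"ry":0,"rz":0.025,"claw":1},{"dx":0.086,"dy":-0.007,"dz":0,"rx":0,"ry":0,"rz":0.025,"claw":1},{"dx":0.086,"dy":-0.007,"dz":0,"rx":0,"ry":0,"rz":0.025,"claw":1},{"dx":0.086,"dy":-0.007,"dz":0,"rx":0,"ry":0,"rz":0.025,"claw":1},{"dx":0.086,"dy":-0.007,"dz":0,"rx":0,"ry":0,"rz":0.025,"claw":1},{"dx":0.086,"dy":-0.007,"dz":0,"rx":0,"ry":0,"rz":0.025,"claw":1}]}}

```text
time_s: 5.75
ee_pos: [0.47, 0.1197, 0.2625]
eef_rot: [3.139, 0.0, 1.65]
force: [-0.7, -3.2, 2.4]
grip_width: 0.0005
grip_force: 1.9
```

Request:
{"name": "step_arm", "arguments": {"plan": [{"dx":0.03,"dy":-0.003,"dz":0,"rx":0,"ry":0,"rz":0.01,"claw":1},{"dx":0.03,"dy":-0.003,"dz":0,"rx":0,"ry":0,"rz":0.01,"claw":1},{"dx":0.03,"dy":-0.003,"dz":0,"rx":0,"ry":0,"rz":0.01,"claw":1}]}}

```text
time_s: 6.05
ee_pos: [0.4688, 0.1284, 0.2612]
eef_rot: [3.14, 0.0, 1.604]
force: [0.9, -4.4, 1.8]
grip_width: 0.0004
grip_force: 1.8
```

Request:
{"name": "step_arm", "arguments": {"plan": [{"dx":0.04,"dy":-0.002,"dz":0,"rx":0,"ry":0,"rz":0.008,"claw":1},{"dx":0.04,"dy":-0.002,"dz":0,"rx":0,"ry":0,"rz":0.008,"claw":1},{"dx":0.03,"dy":0,"dz":0,"rx":0,"ry":0,"rz":0,"claw":1},{"dx":0.02,"dy":0,"dz":0,"rx":0,"ry":0,"rz":0,"claw":1},{"dx":0.02,"dy":0,"dz":0,"rx":0,"ry":0,"rz":0,"claw":1}]}}

```text
time_s: 6.55
ee_pos: [0.4679, 0.1436, 0.2603]
eef_rot: [-3.141, 0.0, 1.579]
force: [-1.3, -3.8, 2.6]
grip_width: 0.0006
grip_force: 1.9
```

Request:
{"name": "step_arm", "arguments": {"plan": [{"dx":0.02,"dy":0,"dz":0,"rx":0,"ry":0,"rz":0,"claw":1},{"dx":0.02,"dy":0,"dz":0,"rx":0,"ry":0,"rz":0,"claw":1}]}}

```text
time_s: 6.75
ee_pos: [0.4678, 0.1475, 0.2603]
eef_rot: [-3.141, 0.0, 1.579]
force: [-2.4, -4.9, -0.0]
grip_width: 0.0003
grip_force: 1.8
```

Request:
{"name": "step_arm", "arguments": {"plan": [{"dx":0.015,"dy":0,"dz":0,"rx":0,"ry":0,"rz":0,"claw":1},{"dx":0.015,"dy":0,"dz":0,"rx":0,"ry":0,"rz":0,"claw":1}]}}

```text
time_s: 6.95
ee_pos: [0.4678, 0.1493, 0.2603]
eef_rot: [-3.141, 0.003, 1.579]
force: [-4.1, -22.4, 5.3]
grip_width: 0.0006
grip_force: 11.4
```

Force rose to 22 N, so the bar has met its stop. I'll back off, lift clear, and look.

Request:
{"name": "step_arm", "arguments": {"plan": [{"dx":-0.2,"dy":0,"dz":0,"rx":0,"ry":0,"rz":0,"claw":1},{"dx":-0.4,"dy":0,"dz":-0.1,"rx":0,"ry":0,"rz":0,"claw":1},{"dx":-0.4,"dy":0,"dz":-0.3,"rx":0,"ry":0,"rz":0,"claw":1},{"dx":-0.4,"dy":0,"dz":-0.3,"rx":0,"ry":0,"rz":0,"claw":1},{"dx":-0.4,"dy":0,"dz":-0.2,"rx":0,"ry":0,"rz":0,"claw":1},{"dx":-0.2,"dy":0,"dz":0,"rx":0,"ry":0,"rz":0,"claw":1}]}}

```text
time_s: 7.55
ee_pos: [0.4702, -0.0518, 0.3532]
eef_rot: [3.137, 0.0, 1.578]
force: [-0.2, 1.3, -0.5]
grip_width: 0.0001
grip_force: 0.0
```

```bash
python3 -c "
from h import *
np.set_printoptions(precision=4,suppress=True)
print(telemetry.get_obs()['ee_pos'],telemetry.get_obs()['force'])
p=viewer.camera('top');save('t2.png',cv2.resize(p['img'][110:310,180:450],None,fx=2.9,fy=2.9))
np.savez('t2.npz',**p)
# segment dark things at z>.24
for t in('star','handle'):
  for r in viewer.recognise(t,p)[:2]: print(t,r)
"
```

```text
[ 0.4702 -0.0518  0.3532] [-0.1631  1.3008 -0.5184]
star {'rect': [245.2, 177.3, 331.8, 258.7], 'score': 0.71}
star {'rect': [243.2, 173.3, 331.5, 262.8], 'score': 0.37}
handle {'rect': [241.8, 149.5, 329.4, 294.2], 'score': 0.55}
```

View pics/t2.png

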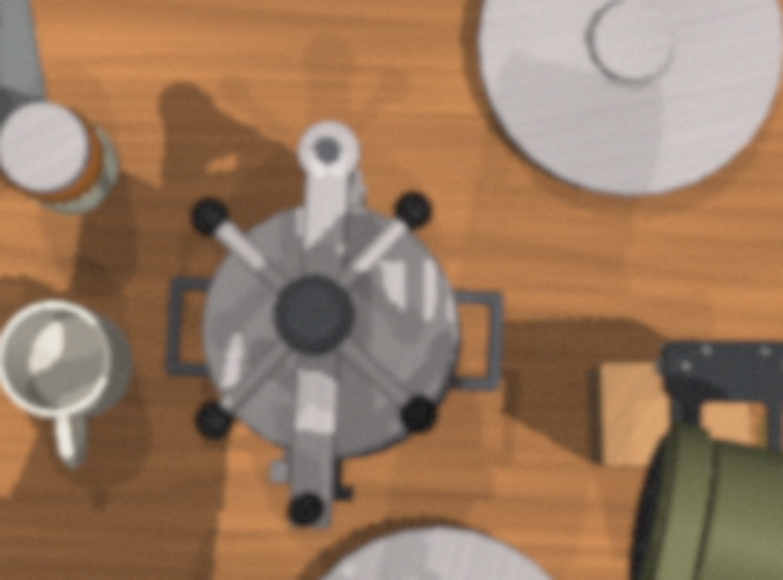

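The bar is home. In the crop the hub is at (314,314), the handle at (305,509), and the balls at (209,217), (413,210), (418,413) and (213,420). The spokes are on the diagonals.

```bash
python3 -c "
from h import *
np.set_printoptions(precision=4,suppress=True)
p=dict(np.load('t2.npz'))
f=lambda u,v,h:onplane(p,u/2.9+180,v/2.9+110,h)
c=np.mean([f(*q,.288) for q in((209,217),(413,210),(418,413),(213,420))],0);print('c',c,'hub',f(314,314,.291),'depth',w(p,314/2.9+180,314/2.9+110))
for q in((209,217),(413,210),(418,413),(213,420)):
  b=f(*q,.288);d=b-c;print(b,np.hypot(*d[:2]),np.degrees(np.arctan2(d[1],d[0]))%360,w(p,q[0]/2.9+180,q[1]/2.9+110)[2])
print('handle',f(305,509,.285))
"
```

```text
c [0.5777 0.1642 0.288 ] hub [0.578  0.1635 0.291 ] depth [0.5779 0.1633 0.2928]
[0.6339 0.2263 0.288 ] 0.08377050837982636 47.82991655003265 0.2837065039370872
[0.6399 0.1071 0.288 ] 0.08443608258427816 317.45046239065033 0.28834295891489364
[0.5216 0.1021 0.288 ] 0.08371537441188595 227.88515161018026 0.28921588530635794
[0.5154 0.2213 0.288 ] 0.08451643820725604 137.48822695939117 0.2869367941869027
handle [0.4646 0.1669 0.285 ]
```

```bash
cat >> h.py <<'E'
C=np.array([.578,.164])
def at(a,off=.016,r=.057,z=.262,n=1):
    t=np.radians(a); q=C+r*np.array([np.cos(t),np.sin(t)])-off*np.array([np.sin(t),-np.cos(t)])
    return (q[0],q[1],z,a-90,n)
E
python3 -c "
from h import *
rows([(.566,.098,.353,138,6),(.566,.098,.353,138,1),(.566,.098,.262,138,3)])
rows([at(228,.022,n=2)]+[at(228-5.5*k,.016+max(0,.004-.002*k)) for k in range(1,18)],start=(.566,.098,.262,138))"
```

```text
[{"rx": 0, "ry": 0, "dx": 0.245, "dy": 0.162, "dz": -0.005, "rz": -0.088, "claw": 1}, {"rx": 0, "ry": 0, "dx": 0.221, "dy": 0.194, "dz": -0.005, "rz": -0.088, "claw": 1}, {"rx": 0, "ry": 0, "dx": 0.192, "dy": 0.223, "dz": -0.005, "rz": -0.088, "claw": 1}, {"rx": 0, "ry": 0, "dx": 0.159, "dy": 0.247, "dz": -0.005, "rz": -0.088, "claw": 1}, {"rx": 0, "ry": 0, "dx": 0.123, "dy": 0.267, "dz": -0.005, "rz": -0.088, "claw": 1}, {"rx": 0, "ry": 0, "dx": 0.085, "dy": 0.281, "dz": -0.005, "rz": -0.088, "claw": 1}, {"rx": 0, "ry": 0, "dx": 0.0, "dy": 0.0, "dz": 0.0, "rz": -0.0, "claw": 1}, {"rx": 0, "ry": 0, "dx": -0.0, "dy": -0.0, "dz": 0.303, "rz": -0.0, "claw": 1}, {"rx": 0, "ry": 0, "dx": -0.0, "dy": -0.0, "dz": 0.303, "rz": -0.0, "claw": 1}, {"rx": 0, "ry": 0, "dx": -0.0, "dy": -0.0, "dz": 0.303, "rz": -0.0, "claw": 1}]
[{"rx": 0, "ry": 0, "dx": 0.066, "dy": 0.0, "dz": 0.0, "rz": -0.0, "claw": 1}, {"rx": 0, "ry": 0, "dx": 0.066, "dy": 0.0, "dz": 0.0, "rz": -0.0, "claw": 1}, {"rx": 0, "ry": 0, "dx": 0.095, "dy": -0.015, "dz": -0.0, "rz": 0.061, "claw": 1}, {"rx": 0, "ry": 0, "dx": 0.075, "
[... 595 characters left out ...]
"dz": -0.0, "rz": 0.061, "claw": 1}, {"rx": 0, "ry": 0, "dx": 0.055, "dy": -0.013, "dz": -0.0, "rz": 0.061, "claw": 1}, {"rx": 0, "ry": 0, "dx": 0.055, "dy": -0.013, "dz": -0.0, "rz": 0.061, "claw": 1}, {"rx": 0, "ry": 0, "dx": 0.055, "dy": -0.013, "dz": -0.0, "rz": 0.061, "claw": 1}, {"rx": 0, "ry": 0, "dx": 0.055, "dy": -0.013, "dz": -0.0, "rz": 0.061, "claw": 1}, {"rx": 0, "ry": 0, "dx": 0.055, "dy": -0.013, "dz": -0.0, "rz": 0.061, "claw": 1}, {"rx": 0, "ry": 0, "dx": 0.055, "dy": -0.013, "dz": -0.0, "rz": 0.061, "claw": 1}, {"rx": 0, "ry": 0, "dx": 0.055, "dy": -0.013, "dz": -0.0, "rz": 0.061, "claw": 1}, {"rx": 0, "ry": 0, "dx": 0.055, "dy": -0.013, "dz": -0.0, "rz": 0.061, "claw": 1}]
```

Request:
{"name": "step_arm", "arguments": {"plan": [{"rx":0,"ry":0,"dx":0.245,"dy":0.162,"dz":0,"rz":-0.088,"claw":1},{"rx":0,"ry":0,"dx":0.221,"dy":0.194,"dz":0,"rz":-0.088,"claw":1},{"rx":0,"ry":0,"dx":0.192,"dy":0.223,"dz":0,"rz":-0.088,"claw":1},{"rx":0,"ry":0,"dx":0.159,"dy":0.247,"dz":0,"rz":-0.088,"claw":1},{"rx":0,"ry":0,"dx":0.123,"dy":0.267,"dz":0,"rz":-0.088,"claw":1},{"rx":0,"ry":0,"dx":0.085,"dy":0.281,"dz":0,"rz":-0.088,"claw":1},{"rx":0,"ry":0,"dx":0,"dy":0,"dz":0,"rz":0,"claw":1},{"rx":0,"ry":0,"dx":0,"dy":0,"dz":0,"rz":0,"claw":1}]}}

```text
time_s: 8.5
ee_pos: [0.5654, 0.0998, 0.3496]
eef_rot: [-3.141, -0.001, 2.409]
force: [0.7, -0.8, -0.5]
grip_width: 0.0002
grip_force: 0.0
```

Request:
{"name": "step_arm", "arguments": {"plan": [{"rx":0,"ry":0,"dx":-0.02,"dy":0,"dz":0.3,"rz":0,"claw":1},{"rx":0,"ry":0,"dx":0,"dy":0,"dz":0.3,"rz":0,"claw":1},{"rx":0,"ry":0,"dx":0,"dy":0,"dz":0.28,"rz":0,"claw":1},{"rx":0,"ry":0,"dx":0,"dy":0,"dz":0,"rz":0,"claw":1},{"rx":0,"ry":0,"dx":0.06,"dy":0,"dz":0,"rz":0,"claw":1},{"rx":0,"ry":0,"dx":0.06,"dy":0,"dz":0,"rz":0,"claw":1},{"rx":0,"ry":0,"dx":0.05,"dy":0,"dz":0,"rz":0,"claw":1}]}}

```text
time_s: 9.2
ee_pos: [0.5543, 0.1089, 0.2641]
eef_rot: [3.14, 0.001, 2.408]
force: [-0.3, 0.2, -0.2]
grip_width: 0.0002
grip_force: 0.0
```

Request:
{"name": "step_arm", "arguments": {"plan": [{"rx":0,"ry":0,"dx":0.03,"dy":0,"dz":0,"rz":0,"claw":1},{"rx":0,"ry":0,"dx":0.03,"dy":0,"dz":0,"rz":0.02,"claw":1},{"rx":0,"ry":0,"dx":0.03,"dy":-0.007,"dz":0,"rz":0.033,"claw":1}]}}

```text
time_s: 9.5
ee_pos: [0.5476, 0.1138, 0.2631]
eef_rot: [3.141, 0.002, 2.324]
force: [2.9, -2.9, -1.7]
grip_width: 0.0006
grip_force: 2.2
```

```bash
cat >> h.py <<'E'
def rel():
    o=telemetry.get_obs(); q=o["ee_pos"][:2]-C; yaw=np.degrees(o["eef_rot"][2]); a=np.radians(yaw+90)
    e=np.array([np.cos(a),np.sin(a)]); d=np.array([np.sin(a),-np.cos(a)])
    print("t",round(o["time_s"],2),"z",o["ee_pos"][2].round(4),"spokeang(yaw+90)",round((yaw+90)%360,1),"r",round(q@e,4),"tang",round(q@d,4),"Ft",round(o["force"][:2]@-d,1),"Fr",round(o["force"][:2]@e,1),o["force"].round(1))
E
python3 -c "
from h import *
rel()"
```

```text
t 9.5 z 0.2631 spokeang(yaw+90) 223.1 r 0.0566 tang -0.0159 Ft 4.1 Fr -0.1 [ 2.9 -2.9 -1.7]
```

Request:
{"name": "step_arm", "arguments": {"plan": [{"rx":0,"ry":0,"dx":0.055,"dy":-0.013,"dz":0,"rz":0.061,"claw":1},{"rx":0,"ry":0,"dx":0.055,"dy":-0.013,"dz":0,"rz":0.061,"claw":1},{"rx":0,"ry":0,"dx":0.055,"dy":-0.013,"dz":0,"rz":0.061,"claw":1},{"rx":0,"ry":0,"dx":0.055,"dy":-0.013,"dz":0,"rz":0.061,"claw":1},{"rx":0,"ry":0,"dx":0.055,"dy":-0.013,"dz":0,"rz":0.061,"claw":1},{"rx":0,"ry":0,"dx":0.055,"dy":-0.013,"dz":0,"rz":0.061,"claw":1},{"rx":0,"ry":0,"dx":0.055,"dy":-0.013,"dz":0,"rz":0.061,"claw":1},{"rx":0,"ry":0,"dx":0.055,"dy":-0.013,"dz":0,"rz":0.061,"claw":1}]}}

```text
time_s: 10.3
ee_pos: [0.5204, 0.1488, 0.2626]
eef_rot: [-3.142, 0.001, 1.554]
force: [0.9, -3.1, -2.6]
grip_width: 0.0
grip_force: 2.0
```

```bash
python3 -c "
from h import *
rel()"
```

```text
t 10.3 z 0.2626 spokeang(yaw+90) 179.1 r 0.0573 tang -0.0162 Ft 3.1 Fr -0.9 [ 0.9 -3.1 -2.6]
```

Tracking is exact, so I'll finish stroke 1 and take the finger down with the screw.

Request:
{"name": "step_arm", "arguments": {"plan": [{"rx":0,"ry":0,"dx":0.056,"dy":-0.013,"dz":0.01,"rz":0.061,"claw":1},{"rx":0,"ry":0,"dx":0.055,"dy":-0.013,"dz":0,"rz":0.061,"claw":1},{"rx":0,"ry":0,"dx":0.055,"dy":-0.013,"dz":0.01,"rz":0.061,"claw":1},{"rx":0,"ry":0,"dx":0.055,"dy":-0.013,"dz":0,"rz":0.061,"claw":1},{"rx":0,"ry":0,"dx":0.055,"dy":-0.013,"dz":0.01,"rz":0.061,"claw":1},{"rx":0,"ry":0,"dx":0.055,"dy":-0.013,"dz":0,"rz":0.061,"claw":1},{"rx":0,"ry":0,"dx":0.055,"dy":-0.013,"dz":0,"rz":0.061,"claw":1},{"rx":0,"ry":0,"dx":0.055,"dy":-0.013,"dz":0,"rz":0.061,"claw":1}]}}

```text
time_s: 11.1
ee_pos: [0.5252, 0.193, 0.2593]
eef_rot: [-3.141, 0.002, 0.788]
force: [-2.9, -2.9, -2.8]
grip_width: 0.0004
grip_force: 2.0
```

```bash
python3 -c "
from h import *
rel()
b=at(135+90,.036,.060)
s=telemetry.get_obs()['ee_pos']
q=at(135,.045)
rows([(q[0],q[1],.262,45,2),(q[0],q[1],.345,60,2),(b[0],b[1],.345,135,10),(b[0],b[1],.345,135,1),(b[0],b[1],.259,135,3)])"
```

```text
t 11.1 z 0.2593 spokeang(yaw+90) 135.2 r 0.0578 tang -0.0167 Ft 4.1 Fr -0.0 [-2.9 -2.9 -2.8]
[{"rx": 0, "ry": 0, "dx": -0.141, "dy": 0.004, "dz": -0.013, "rz": 0.001, "claw": 1}, {"rx": 0, "ry": 0, "dx": -0.141, "dy": 0.004, "dz": -0.013, "rz": 0.001, "claw": 1}, {"rx": 0, "ry": 0, "dx": 0.0, "dy": 0.0, "dz": -0.415, "rz": -0.083, "claw": 1}, {"rx": 0, "ry": 0, "dx": 0.0, "dy": 0.0, "dz": -0.415, "rz": -0.083, "claw": 1}, {"rx": 0, "ry": 0, "dx": -0.039, "dy": 0.086, "dz": 0.0, "rz": -0.083, "claw": 1}, {"rx": 0, "ry": 0, "dx": -0.049, "dy": 0.08, "dz": 0.0, "rz": -0.083, "claw": 1}, {"rx": 0, "ry": 0, "dx": -0.059, "dy": 0.073, "dz": 0.0, "rz": -0.083, "claw": 1}, {"rx": 0, "ry": 0, "dx": -0.069, "dy": 0.065, "dz": 0.0, "rz": -0.083, "claw": 1}, {"rx": 0, "ry": 0, "dx": -0.076, "dy": 0.055, "dz": 0.0, "rz": -0.083, "claw": 1}, {"rx": 0, "ry": 0, "dx": -0.083, "dy": 0.045, "dz": 0.0, "rz": -0.083, "claw": 1}]
[{"rx": 0, "ry": 0, "dx": -0.088, "dy": 0.034, "dz": 0.0, "rz": -0.083, "claw": 1}, {"rx": 0, "ry": 0, "dx": -0.092, "dy": 0.022, "dz": 0.0, "rz": -0.083, "claw": 1}, {"rx": 0, "ry": 0, "dx": -0.094, "dy": 0.01, "dz": 0.0, "rz": -0.083, "claw": 1}, {"rx": 0, "ry": 0, "dx": -0.094, "dy": -0.003, "dz": -0.0, "rz": -0.083, "claw": 1}, {"rx": 0, "ry": 0, "dx": 0.0, "dy": 0.0, "dz": 0.0, "rz": -0.0, "claw": 1}, {"rx": 0, "ry": 0, "dx": 0.0, "dy": -0.0, "dz": 0.287, "rz": -0.0, "claw": 1}, {"rx": 0, "ry": 0, "dx": 0.0, "dy": -0.0, "dz": 0.287, "rz": -0.0, "claw": 1}, {"rx": 0, "ry": 0, "dx": 0.0, "dy": -0.0, "dz": 0.287, "rz": -0.0, "claw": 1}]
```

Request:
{"name": "step_arm", "arguments": {"plan": [{"rx":0,"ry":0,"dx":-0.12,"dy":0,"dz":0,"rz":0,"claw":1},{"rx":0,"ry":0,"dx":-0.14,"dy":0,"dz":0,"rz":0,"claw":1},{"rx":0,"ry":0,"dx":0.0,"dy":0.0,"dz":-0.42,"rz":-0.083,"claw":1},{"rx":0,"ry":0,"dx":0.0,"dy":0.0,"dz":-0.42,"rz":-0.083,"claw":1},{"rx":0,"ry":0,"dx":-0.039,"dy":0.086,"dz":0.0,"rz":-0.083,"claw":1},{"rx":0,"ry":0,"dx":-0.049,"dy":0.08,"dz":0.0,"rz":-0.083,"claw":1},{"rx":0,"ry":0,"dx":-0.059,"dy":0.073,"dz":0.0,"rz":-0.083,"claw":1},{"rx":0,"ry":0,"dx":-0.069,"dy":0.065,"dz":0.0,"rz":-0.083,"claw":1},{"rx":0,"ry":0,"dx":-0.076,"dy":0.055,"dz":0.0,"rz":-0.083,"claw":1},{"rx":0,"ry":0,"dx":-0.083,"dy":0.045,"dz":0.0,"rz":-0.083,"claw":1}]}}

```text
time_s: 12.1
ee_pos: [0.5409, 0.1287, 0.344]
eef_rot: [3.141, 0.0, 1.84]
force: [0.2, -0.4, 0.8]
grip_width: 0.0004
grip_force: 0.0
```

Request:
{"name": "step_arm", "arguments": {"plan": [{"rx":0,"ry":0,"dx":-0.088,"dy":0.034,"dz":0.0,"rz":-0.083,"claw":1},{"rx":0,"ry":0,"dx":-0.092,"dy":0.022,"dz":0.0,"rz":-0.083,"claw":1},{"rx":0,"ry":0,"dx":-0.094,"dy":0.01,"dz":0.0,"rz":-0.083,"claw":1},{"rx":0,"ry":0,"dx":-0.094,"dy":-0.003,"dz":0,"rz":-0.083,"claw":1},{"rx":0,"ry":0,"dx":0.0,"dy":0.0,"dz":0.0,"rz":0,"claw":1},{"rx":0,"ry":0,"dx":0.0,"dy":0.0,"dz":0.0,"rz":0,"claw":1}]}}

```text
time_s: 12.7
ee_pos: [0.5628, 0.0985, 0.3437]
eef_rot: [3.141, 0.0, 2.352]
force: [-0.0, 0.0, -0.6]
grip_width: 0.0006
grip_force: 0.0
```

```bash
python3 -c "
from h import *
rel()"
```

```text
t 12.7 z 0.3437 spokeang(yaw+90) 224.8 r 0.0569 tang -0.0358 Ft -0.0 Fr 0.0 [-0.   0.  -0.6]
```

Request:
{"name": "step_arm", "arguments": {"plan": [{"rx":0,"ry":0,"dx":0,"dy":0,"dz":0.3,"rz":0,"claw":1},{"rx":0,"ry":0,"dx":0,"dy":0,"dz":0.3,"rz":0,"claw":1},{"rx":0,"ry":0,"dx":0,"dy":0,"dz":0.26,"rz":0,"claw":1},{"rx":0,"ry":0,"dx":0,"dy":0,"dz":0,"rz":0,"claw":1},{"rx":0,"ry":0,"dx":0.08,"dy":0,"dz":0,"rz":0,"claw":1},{"rx":0,"ry":0,"dx":0.06,"dy":0,"dz":0,"rz":0,"claw":1},{"rx":0,"ry":0,"dx":0.03,"dy":0,"dz":0,"rz":0,"claw":1},{"rx":0,"ry":0,"dx":0.03,"dy":-0.005,"dz":0,"rz":0.03,"claw":1},{"rx":0,"ry":0,"dx":0.03,"dy":-0.007,"dz":0,"rz":0.033,"claw":1}]}}

```text
time_s: 13.6
ee_pos: [0.5462, 0.1138, 0.2587]
eef_rot: [3.14, 0.002, 2.255]
force: [2.0, -2.5, -0.2]
grip_width: 0.0006
grip_force: 1.9
```

```bash
python3 -c "
from h import *
rel()"
```

```text
t 13.6 z 0.2587 spokeang(yaw+90) 219.2 r 0.0564 tang -0.0188 Ft 3.2 Fr 0.0 [ 2.  -2.5 -0.2]
```

Request:
{"name": "step_arm", "arguments": {"plan": [{"rx":0,"ry":0,"dx":0.06,"dy":-0.01,"dz":0.01,"rz":0.04,"claw":1},{"rx":0,"ry":0,"dx":0.055,"dy":-0.013,"dz":0.01,"rz":0.055,"claw":1},{"rx":0,"ry":0,"dx":0.055,"dy":-0.013,"dz":0,"rz":0.061,"claw":1},{"rx":0,"ry":0,"dx":0.055,"dy":-0.013,"dz":0,"rz":0.061,"claw":1},{"rx":0,"ry":0,"dx":0.055,"dy":-0.013,"dz":0,"rz":0.061,"claw":1}]}}

```text
time_s: 14.1
ee_pos: [0.5265, 0.1346, 0.2561]
eef_rot: [3.141, 0.001, 1.816]
force: [1.6, -4.3, -3.0]
grip_width: 0.0006
grip_force: 2.1
```

```bash
python3 -c "
from h import *
rel()"
```

```text
t 14.1 z 0.2561 spokeang(yaw+90) 194.1 r 0.0571 tang -0.016 Ft 4.6 Fr -0.5 [ 1.6 -4.3 -3. ]
```

Request:
{"name": "step_arm", "arguments": {"plan": [{"rx":0,"ry":0,"dx":0.055,"dy":-0.013,"dz":0,"rz":0.061,"claw":1},{"rx":0,"ry":0,"dx":0.055,"dy":-0.013,"dz":0,"rz":0.061,"claw":1},{"rx":0,"ry":0,"dx":0.055,"dy":-0.013,"dz":0,"rz":0.061,"claw":1}]}}

```text
time_s: 14.4
ee_pos: [0.52, 0.1503, 0.2561]
eef_rot: [3.141, 0.001, 1.529]
force: [0.6, -4.0, -2.6]
grip_width: 0.0002
grip_force: 2.0
```

Request:
{"name": "step_arm", "arguments": {"plan": [{"rx":0,"ry":0,"dx":0.055,"dy":-0.013,"dz":0.01,"rz":0.061,"claw":1},{"rx":0,"ry":0,"dx":0.055,"dy":-0.013,"dz":0.01,"rz":0.061,"claw":1}]}}

```text
time_s: 14.6
ee_pos: [0.5183, 0.1616, 0.2544]
eef_rot: [3.141, 0.0, 1.337]
force: [-2.7, -3.6, 1.9]
grip_width: 0.0004
grip_force: 1.9
```

```bash
python3 -c "
from h import *
rel()"
```

```text
t 14.6 z 0.2544 spokeang(yaw+90) 166.6 r 0.0575 tang -0.0161 Ft 4.2 Fr 1.8 [-2.7 -3.6  1.9]
```

Request:
{"name": "step_arm", "arguments": {"plan": [{"rx":0,"ry":0,"dx":0.028,"dy":-0.006,"dz":0,"rz":0.03,"claw":1},{"rx":0,"ry":0,"dx":0.028,"dy":-0.006,"dz":0,"rz":0.03,"claw":1}]}}

```text
time_s: 14.8
ee_pos: [0.5185, 0.1673, 0.254]
eef_rot: [3.141, 0.001, 1.245]
force: [-1.9, -4.1, -2.1]
grip_width: 0.0005
grip_force: 2.0
```

Request:
{"name": "step_arm", "arguments": {"plan": [{"rx":0,"ry":0,"dx":0.028,"dy":-0.006,"dz":0,"rz":0.03,"claw":1},{"rx":0,"ry":0,"dx":0.02,"dy":-0.006,"dz":0,"rz":0.03,"claw":1}]}}

```text
time_s: 15.0
ee_pos: [0.5189, 0.1722, 0.2539]
eef_rot: [3.142, 0.001, 1.151]
force: [-2.3, -3.4, -2.0]
grip_width: 0.0007
grip_force: 2.0
```

Request:
{"name": "step_arm", "arguments": {"plan": [{"rx":0,"ry":0,"dx":0.028,"dy":-0.006,"dz":0,"rz":0.025,"claw":1},{"rx":0,"ry":0,"dx":0.025,"dy":-0.006,"dz":0,"rz":0.025,"claw":1}]}}

```text
time_s: 15.2
ee_pos: [0.5201, 0.1774, 0.2538]
eef_rot: [3.142, 0.001, 1.073]
force: [-2.4, -3.0, -3.6]
grip_width: 0.0005
grip_force: 2.0
```

Request:
{"name": "step_arm", "arguments": {"plan": [{"rx":0,"ry":0,"dx":0.028,"dy":-0.006,"dz":0,"rz":0.028,"claw":1},{"rx":0,"ry":0,"dx":0.025,"dy":-0.006,"dz":0,"rz":0.028,"claw":1}]}}

```text
time_s: 15.4
ee_pos: [0.5216, 0.1826, 0.2538]
eef_rot: [-3.142, 0.001, 0.985]
force: [-3.0, -3.7, -3.4]
grip_width: 0.0001
grip_force: 2.0
```

```bash
python3 -c "
from h import *
rel()"
```

```text
t 15.4 z 0.2538 spokeang(yaw+90) 146.4 r 0.0573 tang -0.0157 Ft 4.8 Fr 0.5 [-3.  -3.7 -3.4]
```

At 171° of turn it is still running free. I'll re-grip on the next spoke so the firm push falls well on the tap side.

```bash
python3 -c "
from h import *
o=telemetry.get_obs();P=o['ee_pos']
q=at(146.4,.042); b=at(236.4,.038)
rows([(q[0],q[1],.342,70,2),(b[0],b[1],.342,146.4,10)],start=(q[0],q[1],.254,56.4))"
```

```text
[{"rx": 0, "ry": 0, "dx": 0.0, "dy": 0.0, "dz": -0.44, "rz": -0.076, "claw": 1}, {"rx": 0, "ry": 0, "dx": 0.0, "dy": 0.0, "dz": -0.44, "rz": -0.076, "claw": 1}, {"rx": 0, "ry": 0, "dx": -0.037, "dy": 0.089, "dz": 0.0, "rz": -0.085, "claw": 1}, {"rx": 0, "ry": 0, "dx": -0.048, "dy": 0.083, "dz": 0.0, "rz": -0.085, "claw": 1}, {"rx": 0, "ry": 0, "dx": -0.059, "dy": 0.076, "dz": 0.0, "rz": -0.085, "claw": 1}, {"rx": 0, "ry": 0, "dx": -0.069, "dy": 0.067, "dz": 0.0, "rz": -0.085, "claw": 1}, {"rx": 0, "ry": 0, "dx": -0.077, "dy": 0.058, "dz": 0.0, "rz": -0.085, "claw": 1}, {"rx": 0, "ry": 0, "dx": -0.084, "dy": 0.047, "dz": 0.0, "rz": -0.085, "claw": 1}, {"rx": 0, "ry": 0, "dx": -0.089, "dy": 0.035, "dz": 0.0, "rz": -0.085, "claw": 1}, {"rx": 0, "ry": 0, "dx": -0.093, "dy": 0.023, "dz": 0.0, "rz": -0.085, "claw": 1}]
[{"rx": 0, "ry": 0, "dx": -0.096, "dy": 0.011, "dz": 0.0, "rz": -0.085, "claw": 1}, {"rx": 0, "ry": 0, "dx": -0.096, "dy": -0.002, "dz": -0.0, "rz": -0.085, "claw": 1}]
```

Request:
{"name": "step_arm", "arguments": {"plan": [{"rx":0,"ry":0,"dx":-0.12,"dy":0,"dz":0,"rz":0,"claw":1},{"rx":0,"ry":0,"dx":-0.14,"dy":0,"dz":0,"rz":0,"claw":1},{"rx":0,"ry":0,"dx":0.0,"dy":0.0,"dz":-0.44,"rz":-0.076,"claw":1},{"rx":0,"ry":0,"dx":0.0,"dy":0.0,"dz":-0.44,"rz":-0.076,"claw":1},{"rx":0,"ry":0,"dx":-0.037,"dy":0.089,"dz":0.0,"rz":-0.085,"claw":1},{"rx":0,"ry":0,"dx":-0.048,"dy":0.083,"dz":0.0,"rz":-0.085,"claw":1},{"rx":0,"ry":0,"dx":-0.059,"dy":0.076,"dz":0.0,"rz":-0.085,"claw":1},{"rx":0,"ry":0,"dx":-0.069,"dy":0.067,"dz":0.0,"rz":-0.085,"claw":1},{"rx":0,"ry":0,"dx":-0.077,"dy":0.058,"dz":0.0,"rz":-0.085,"claw":1},{"rx":0,"ry":0,"dx":-0.084,"dy":0.047,"dz":0.0,"rz":-0.085,"claw":1}]}}

```text
time_s: 16.4
ee_pos: [0.5502, 0.1214, 0.3423]
eef_rot: [3.14, 0.0, 2.033]
force: [-0.5, -0.4, 0.0]
grip_width: 0.0001
grip_force: 0.0
```

Request:
{"name": "step_arm", "arguments": {"plan": [{"rx":0,"ry":0,"dx":-0.089,"dy":0.035,"dz":0.0,"rz":-0.085,"claw":1},{"rx":0,"ry":0,"dx":-0.093,"dy":0.023,"dz":0.0,"rz":-0.085,"claw":1},{"rx":0,"ry":0,"dx":-0.096,"dy":0.011,"dz":0.0,"rz":-0.085,"claw":1},{"rx":0,"ry":0,"dx":-0.096,"dy":0,"dz":0,"rz":-0.085,"claw":1},{"rx":0,"ry":0,"dx":0,"dy":0,"dz":0.0,"rz":0,"claw":1},{"rx":0,"ry":0,"dx":0,"dy":0,"dz":0.0,"rz":0,"claw":1}]}}

```text
time_s: 17.0
ee_pos: [0.5785, 0.0963, 0.3419]
eef_rot: [3.141, 0.0, 2.557]
force: [1.1, -0.2, -0.6]
grip_width: 0.0004
grip_force: 0.0
```

```bash
python3 -c "
from h import *
rel()"
```

```text
t 17.0 z 0.3419 spokeang(yaw+90) 236.5 r 0.0561 tang -0.0378 Ft 1.0 Fr -0.4 [ 1.1 -0.2 -0.6]
```

Request:
{"name": "step_arm", "arguments": {"plan": [{"rx":0,"ry":0,"dx":0,"dy":0,"dz":0.3,"rz":0,"claw":1},{"rx":0,"ry":0,"dx":0,"dy":0,"dz":0.3,"rz":0,"claw":1},{"rx":0,"ry":0,"dx":0,"dy":0,"dz":0.27,"rz":0,"claw":1},{"rx":0,"ry":0,"dx":0,"dy":0,"dz":0,"rz":0,"claw":1},{"rx":0,"ry":0,"dx":0.08,"dy":0,"dz":0,"rz":0,"claw":1},{"rx":0,"ry":0,"dx":0.06,"dy":0,"dz":0,"rz":0,"claw":1},{"rx":0,"ry":0,"dx":0.04,"dy":0,"dz":0,"rz":0,"claw":1},{"rx":0,"ry":0,"dx":0.03,"dy":0,"dz":0,"rz":0,"claw":1}]}}

```text
time_s: 17.8
ee_pos: [0.5614, 0.1082, 0.2558]
eef_rot: [3.14, 0.002, 2.561]
force: [3.6, -1.8, 1.7]
grip_width: 0.0002
grip_force: 1.8
```

Request:
{"name": "step_arm", "arguments": {"plan": [{"rx":0,"ry":0,"dx":0.02,"dy":-0.004,"dz":0,"rz":0.02,"claw":1},{"rx":0,"ry":0,"dx":0.02,"dy":-0.004,"dz":0,"rz":0.02,"claw":1}]}}

```text
time_s: 18.0
ee_pos: [0.5579, 0.1094, 0.2554]
eef_rot: [3.141, 0.002, 2.496]
force: [3.3, -2.9, 0.3]
grip_width: 0.0005
grip_force: 1.9
```

Request:
{"name": "step_arm", "arguments": {"plan": [{"rx":0,"ry":0,"dx":0.02,"dy":-0.004,"dz":0,"rz":0.02,"claw":1},{"rx":0,"ry":0,"dx":0.02,"dy":-0.004,"dz":0,"rz":0.02,"claw":1}]}}

```text
time_s: 18.2
ee_pos: [0.5542, 0.1112, 0.255]
eef_rot: [3.141, 0.002, 2.433]
force: [4.5, -2.2, -3.1]
grip_width: 0.0005
grip_force: 2.1
```

```bash
python3 -c "
from h import *
rel()"
```

```text
t 18.2 z 0.255 spokeang(yaw+90) 229.4 r 0.0555 tang -0.0163 Ft 4.9 Fr -1.2 [ 4.5 -2.2 -3.1]
```

Request:
{"name": "step_arm", "arguments": {"plan": [{"rx":0,"ry":0,"dx":0.025,"dy":-0.005,"dz":0,"rz":0.026,"claw":1},{"rx":0,"ry":0,"dx":0.025,"dy":-0.005,"dz":0,"rz":0.026,"claw":1}]}}

```text
time_s: 18.4
ee_pos: [0.5498, 0.1137, 0.2547]
eef_rot: [3.141, 0.001, 2.351]
force: [2.6, -3.4, -3.3]
grip_width: 0.0002
grip_force: 2.3
```

Request:
{"name": "step_arm", "arguments": {"plan": [{"rx":0,"ry":0,"dx":0.025,"dy":-0.006,"dz":0,"rz":0.026,"claw":1},{"rx":0,"ry":0,"dx":0.025,"dy":-0.006,"dz":0,"rz":0.026,"claw":1}]}}

```text
time_s: 18.6
ee_pos: [0.5457, 0.1162, 0.2545]
eef_rot: [3.141, 0.002, 2.269]
force: [8.3, -7.6, -5.7]
grip_width: 0.0007
grip_force: 5.5
```

Request:
{"name": "step_arm", "arguments": {"plan": [{"rx":0,"ry":0,"dx":0.005,"dy":-0.001,"dz":0,"rz":0.004,"claw":1}]}}

```text
time_s: 18.7
ee_pos: [0.5455, 0.1163, 0.2546]
eef_rot: [3.141, 0.003, 2.263]
force: [9.5, -8.1, -5.9]
grip_width: 0.0005
grip_force: 5.8
```

```bash
python3 -c "
from h import *
rel()"
```

```text
t 18.7 z 0.2546 spokeang(yaw+90) 219.7 r 0.0555 tang -0.0159 Ft 12.3 Fr -2.1 [ 9.5 -8.1 -5.9]
```

Request:
{"name": "step_arm", "arguments": {"plan": [{"rx":0,"ry":0,"dx":0.008,"dy":-0.001,"dz":0,"rz":0.004,"claw":1},{"rx":0,"ry":0,"dx":0,"dy":0,"dz":0,"rz":0,"claw":1}]}}

```text
time_s: 18.9
ee_pos: [0.5451, 0.1165, 0.2545]
eef_rot: [3.141, 0.003, 2.258]
force: [10.4, -9.0, -6.2]
grip_width: 0.0005
grip_force: 6.2
```

```bash
python3 -c "
from h import *
rel()"
```

```text
t 18.9 z 0.2545 spokeang(yaw+90) 219.4 r 0.0555 tang -0.0158 Ft 13.5 Fr -2.3 [10.4 -9.  -6.2]
```

Request:
{"name": "step_arm", "arguments": {"plan": [{"rx":0,"ry":0,"dx":0.008,"dy":-0.001,"dz":0,"rz":0.004,"claw":1},{"rx":0,"ry":0,"dx":0,"dy":0,"dz":0,"rz":0,"claw":1}]}}

```text
time_s: 19.1
ee_pos: [0.5447, 0.1169, 0.2545]
eef_rot: [3.141, 0.004, 2.252]
force: [10.7, -8.1, -6.6]
grip_width: 0.0006
grip_force: 6.9
```

```bash
python3 -c "
from h import *
rel()"
```

```text
t 19.1 z 0.2545 spokeang(yaw+90) 219.0 r 0.0555 tang -0.0156 Ft 13.0 Fr -3.2 [10.7 -8.1 -6.6]
```

Request:
{"name": "step_arm", "arguments": {"plan": [{"rx":0,"ry":0,"dx":0.006,"dy":-0.001,"dz":0,"rz":0.003,"claw":1},{"rx":0,"ry":0,"dx":0,"dy":0,"dz":0,"rz":0,"claw":1}]}}

```text
time_s: 19.3
ee_pos: [0.5443, 0.1172, 0.2545]
eef_rot: [3.141, 0.004, 2.247]
force: [11.1, -10.2, -6.9]
grip_width: 0.0005
grip_force: 7.5
```

```bash
python3 -c "
from h import *
rel()"
```

```text
t 19.3 z 0.2545 spokeang(yaw+90) 218.7 r 0.0555 tang -0.0155 Ft 14.8 Fr -2.3 [ 11.1 -10.2  -6.9]
```

The push reads 14.8 N, which is firm. I'll back off, lift and check.

Request:
{"name": "step_arm", "arguments": {"plan": [{"rx":0,"ry":0,"dx":-0.03,"dy":0,"dz":0,"rz":0,"claw":1},{"rx":0,"ry":0,"dx":-0.1,"dy":0,"dz":0,"rz":0,"claw":1},{"rx":0,"ry":0,"dx":-0.12,"dy":0,"dz":0,"rz":0,"claw":1},{"rx":0,"ry":0,"dx":0,"dy":0,"dz":-0.4,"rz":0,"claw":1},{"rx":0,"ry":0,"dx":0,"dy":0,"dz":-0.4,"rz":0,"claw":1},{"rx":0,"ry":0,"dx":-0.4,"dy":0,"dz":-0.2,"rz":0,"claw":1},{"rx":0,"ry":0,"dx":-0.4,"dy":0.3,"dz":0,"rz":0,"claw":1},{"rx":0,"ry":0,"dx":-0.4,"dy":0.3,"dz":0,"rz":0,"claw":1},{"rx":0,"ry":0,"dx":0,"dy":0,"dz":0,"rz":0,"claw":1},{"rx":0,"ry":0,"dx":0,"dy":0,"dz":0,"rz":0,"claw":1}]}}

```text
time_s: 20.3
ee_pos: [0.6783, 0.0434, 0.3527]
eef_rot: [-3.139, -0.002, 2.247]
force: [-0.6, 0.8, -0.2]
grip_width: 0.0004
grip_force: 0.0
```

```bash
python3 -c "
from h import *
print(telemetry.get_obs()['force'])
p=viewer.camera('top');save('t3.png',cv2.resize(p['img'][110:310,180:450],None,fx=2.9,fy=2.9))
print(w(p,314/2.9+180,314/2.9+110))
"
```

```text
[-0.56132433  0.81318558 -0.24208091]
[0.57951535 0.16522658 0.26735777]
```

View pics/t3.png

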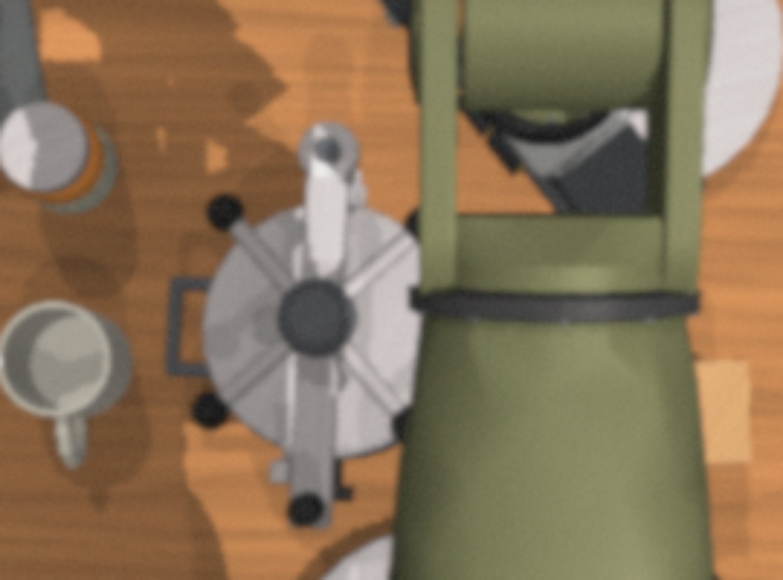

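The top view shows the bar home with the handle at (305,509) and the hub at (316,317). The hub top is at 0.267 m, which puts the foot at about 0.157 m, on the boss. The mug, jar and carton are unmoved and the arm is clear.

```bash
python3 -c "
from h import *
print(hand_in())"
```

```text
the job is handed in; nothing more can be done
None
```

I swung the clamp bar to its stop, tightened the star until it took a 14.8 N push, cleared the arm and handed the job in. The foot's contact force can't be read directly, so that check rests on the push force and the measured screw height.

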